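# Reset the tripped heater through its shuttered well

## Task

Reset the over-temperature cut-out of the dry-block heater: push the sliding shutter by its yellow tab all the way open (never pinch the tab between the fingers), then reach into the uncovered well with the fingertips and press the sunken red key fully down for about half a second. Then let the key come up, push the shutter fully shut again and leave everything else where it stands.

Things in the scene. Friction and masses are not known exactly. Their poses are not given: they have to be found in the camera images.
- heater: Dry-block heater fixed to the table, 157 x 190 mm, 55 mm high: white console at the front (its -x side), aluminium block with four vial holes behind. Origin: centre of the underside; z up; y to the left as seen by the robot. Two dark rails run along y on the console, 28.5 mm either side of the well's centre in x, 4 mm wide, 6 mm above the top face; the shutter slides between them.
- well_mouth (a point): Centre of the mouth of the rectangular well in the console's top face, at (-30, -30, 55) mm in the heater's frame; fixed. The well is 44 mm along the heater's x and 40 mm along its y, with vertical walls; the red key fills most of its bottom. At the start the shutter covers it.
- shutter (a joint): Travel in m of the sliding shutter (grey plate 52 x 52 mm, 3 mm thick, its upper face 59 mm above the heater's origin): 0 = shut, centred over the well; 0.052 = fully open, moved 52 mm along the heater's +y, where the well is clear. Hard stops at both ends. About 1.5 N of friction (stays where it is left). Starts between 0 and 0.006.
- shutter_tab (a point): Top centre of the yellow tab that stands on the middle of the shutter and moves with it: 38 mm along the heater's x, 8 mm thick along its y, rising 18 mm above the shutter plate; this point is its top, 77 mm above the heater's origin. Push its -y side to open, its +y side to shut.
- key_top (a point): Centre of the upper face of the red reset key (30 x 28 mm) at the bottom of the well, 22 mm below the heater's top face (33 mm above its origin) when up; moves with the key.
- reset_key (a joint): How far the key is pressed, in m: 0 = up, 0.005 = fully down. Springs back by itself; starts to move at about 2 N, fully down at about 4 N, against a hard stop.
- vial_0: Small amber vial with black cap, 23 mm diameter, 42 mm tall, loose in a hole of the heater's block (at (44, 20) mm in the heater's frame), standing 14 mm out of it. Origin at the centre of its underside. Bystander.
- vial_2: Small amber vial with white-grey cap, 23 mm diameter, 42 mm tall, loose in a hole of the heater's block (at (44, -60) mm in the heater's frame), standing 14 mm out of it. Origin at the centre of its underside. Bystander.
- film_roll: White roll of sealing film standing on end on the table, 54 mm diameter, 52 mm tall; origin at the centre of its underside. Bystander.
- buffer_bottle: White plastic bottle standing on the table, 62 mm diameter, 120 mm tall; origin at the centre of its underside. Bystander.

How it is judged:
By the outcome, as a careful person would: the job done as asked, in the order asked, and still so for the second after the job is handed in, with the robot touching nothing.
It also fails if it takes over 48 s, if anything falls off the work surface, if the arm or the gripper's body presses on something with over 40 N, if the wrist force passes 120 N, or if a joint passes its speed limit or range.

## Robot

A 7-joint arm with a two-finger parallel gripper is mounted at the origin on a cart in front of the work surface, level with it; the furniture and walls round the work are solid. World frame = base frame: x ahead of the robot, y to its left, z up, the work surface at z = 0. Lengths are in m, angles in rad, forces in N, time in s.
With the tool pointing down it reaches from about 0.425 to 0.875 m from the base axis. Payload 8.4 kg.
Tool frame: the origin (TCP) lies between the finger pads; the fingertips stand 19 mm ahead of it and the grasp point (between the pads) is the TCP; z points along the fingers, y is the direction in which the jaws open and shut (so a half turn about z gives the same grasp; the last joint's range is limited). The gripper opens to 85 mm and grips with 20 to 120 N. Pads are 22 mm wide; open, the fingers measure 114 mm over their backs; the gripper's body (76 mm by 85 mm) begins 54 mm behind the grasp point. The pads swing forward as they close: fully open they stand 13 mm farther back than shut.
Start: joints at [1.243, 0.333, 0.04, 1.465, -0.013, 1.343, -0.059], TCP at [0.147, -0.633, 0.25] pointing down, gripper open.
Joint ranges: [-2.58, 2.58], [-0.38, 2.09], [-1.3, 1.39], [0.25, 2.4], [-1.5, 4.64], [0.08, 2.09], [-2.65, 2.65]. Speed limits (rad/s): [2.22, 2.22, 2.79, 2.79, 3.14, 3.14, 3.14].

## Interface

Orientations are given as a unit quaternion [x, y, z, w].
In Python, from bench import status, viewer, job, models gives the robot as it stands. The module is installed in compiled form; this text tells all that it offers.
- The arm moves only by the tool servo_tool, never from a script. Its argument "plan" is a list of rows, each a list of 3 entries, a list of its own where there are three numbers: the turn, a rotation vector about the tool's x, y, z in rad, then the shift along the tool's x, y, z in mm, then the closure, from 0 (fully open) to 1 (shut). In form: [[[ax, ay, az], [tx, ty, tz], grip], ...]. A call has 1 to 20 rows; each row is the pose to reach, as a shift and turn from the pose commanded when the call began, along the tool's axes at that moment; what a row does not reach only later rows make up. A row lasts 1/10 s, in which the tool goes at most 50 mm and 8.59 degrees, less where a joint would pass 70% of its speed; a pose out of reach is approached as far as the arm can. A call with a gripper value outside its range is refused whole. The fingers move at their own pace and stop on an object; "squeeze" is the grip in N (left out, the last holds). Time passes only in rows, so rows that repeat a pose let the fingers close. It gives the time, the measured TCP pose, the force and the opening at its end, in the units of the state.
- status.sense(): the state, without advancing time (a new reading comes with each control period).
- viewer.grab_frame(name): name is "side" or "top" or "wrist"; returns a dict with "img" (420x560x3 uint8, blue, green, red), "intrinsics" (3x3 intrinsics, pixels), "T" (4x4, takes a point from camera to world coordinates); the wrist camera has in their place "T_tool_cam" (4x4, takes a point from camera to tool coordinates, whose origin is the TCP and whose axes are the flange's). Camera axes: x right, y down, z forward; pixel columns grow to the right and rows downward; lengths in m; the calibration is good to about 2 mm. A picture is of the moment at which its call begins: read the wrist's pose just before it. There is no depth.
- job.close_job(): hands the job in, once; it reports no verdict.
Trained networks look in a picture, given as the dict that the camera call returned (one of the last four; its "shot" number tells which), for a name from the list of things; names that differ only in an ending like _2 or _b are one class to them, and where a whole thing is asked for, a point or a joint stands for the part that bears it (a point fixed in the world has none). Each returns a list of dicts, best first, with "conf" (0 to 1); they miss things now and then, are a little off and sometimes report something else, mostly with a low value. They report only what shows in the picture. A call takes as long as a camera call.
- models.look_for(label, picture): "location" ([x, y, z] in m, in world coordinates, good to about 4 mm: the middle of the surface that is visible of it).
- models.cut_out(label, picture): "mask" (420x560 bool, what is visible of it).
The state is a dict: "time": time; "q": joint angles; "joint_velocities": joint speeds; "effort": joint torques, N m; "eef_pos": TCP position; "tool_rot": TCP orientation; "wrist_force": force on the tool from outside, world axes, zero at the start; "wrist_torque": the same for the moment, N m; "grip_width": finger opening in m.
Only numpy, scipy, OpenCV 4.12 (cv2) and the standard library are available. Lean on these libraries where they do the work, as an engineer would, in place of code of your own. Each camera call takes 0.05 s, during which the arm holds its last target. There are 200 camera calls.

## Working session

There is one attempt and no reset: what is moved stays moved. The work goes in short steps, Python scripts to look and compute and a tool call to move; the robot and the scene stay as the last step left them, time stands still between calls to the robot, and variables do not carry over. Pictures are saved under pics/ and viewed, about 8 in all and at most 12, crops included, and the job is handed in when it is done.

Besides the shell and the picture viewer there is one more tool, called after ">>>" as name(argument=value, ...) on one line, values as JSON. servo_tool: Moves the arm, as the interface text tells. Its arguments: {"type":"object","properties":{"plan":{"type":"array","items":{"type":"array"}},"squeeze":{"type":"number"}},"required":["plan"]}

```bash
mkdir -p pics; cat > h.py <<'E'
import numpy as np, cv2
from bench import status, viewer, job, models
from scipy.spatial.transform import Rotation as R
def snap(n,f=None):
    p=viewer.grab_frame(n)
    if f: cv2.imwrite('pics/'+f,p['img'])
    return p
def proj(p,X,T=None):
    T=p['T'] if T is None else T
    c=np.linalg.inv(T)@np.r_[X,1]; u=p['intrinsics']@c[:3]; return u[:2]/u[2]
E
python3 - <<'E'
from h import *
s=status.sense();print(s['time'],s['eef_pos'],s['tool_rot'],s['grip_width'])
a=snap('top');b=snap('side')
cv2.imwrite('pics/a.png',cv2.resize(np.vstack([a['img'],b['img']]),(448,672))[:600] if 0 else np.hstack([cv2.resize(a['img'],(400,300)),cv2.resize(b['img'],(400,300))]))
cv2.imwrite('pics/top.png',a['img'])
for p in (a,b):
  print(p['T'].round(3).tolist())
  for n in ['heater','shutter','shutter_tab','vial_0','vial_2','film_roll','buffer_bottle']:
    print(n,[(round(d['conf'],2),np.round(d['location'],3).tolist()) for d in models.look_for(n,p)[:3]])
E
```

```text
0.0 [ 0.14727747 -0.63265623  0.24939911] [ 9.93465254e-01  1.14131932e-01 -1.48950870e-04 -8.17565988e-04] 0.08549790034220256
[[0.018, -0.989, 0.146, 0.4], [-1.0, -0.017, 0.007, -0.118], [-0.005, -0.147, -0.989, 1.011], [0.0, 0.0, 0.0, 1.0]]
heater [(0.9, [0.494, 0.058, 0.053])]
shutter []
shutter_tab [(0.97, [0.478, 0.029, 0.062])]
vial_0 [(0.52, [0.54, 0.082, 0.067]), (0.3, [0.494, 0.06, 0.055]), (0.29, [0.464, -0.156, 0.047])]
vial_2 [(0.52, [0.54, 0.082, 0.067]), (0.3, [0.494, 0.06, 0.055]), (0.29, [0.464, -0.156, 0.047])]
film_roll [(0.56, [0.465, -0.156, 0.052])]
buffer_bottle [(0.86, [0.459, -0.344, 0.097])]
[[-0.941, -0.178, 0.286, 0.291], [-0.337, 0.543, -0.769, 0.555], [-0.019, -0.821, -0.571, 0.555], [0.0, 0.0, 0.0, 1.0]]
heater [(0.69, [0.493, 0.102, 0.052])]
shutter [(0.95, [0.479, 0.032, 0.056])]
shutter_tab [(0.62, [0.48, 0.034, 0.06])]
vial_0 [(0.65, [0.556, 0.018, 0.069]), (0.47, [0.548, 0.092, 0.058])]
vial_2 [(0.65, [0.556, 0.018, 0.069]), (0.47, [0.548, 0.092, 0.058])]
film_roll [(0.7, [0.466, -0.138, 0.04]), (0.56, [0.482, 0.031, 0.062])]
buffer_bottle [(0.96, [0.459, -0.332, 0.069])]
```

View pics/top.png

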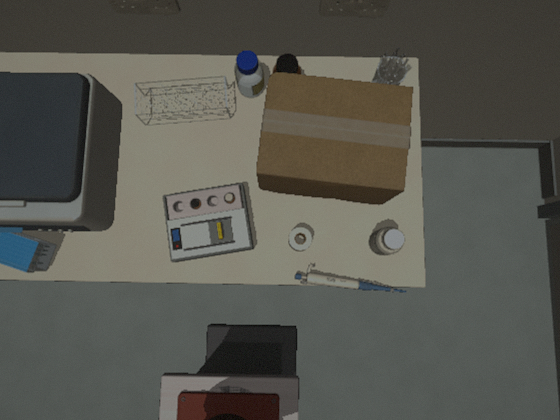

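View pics/a.png

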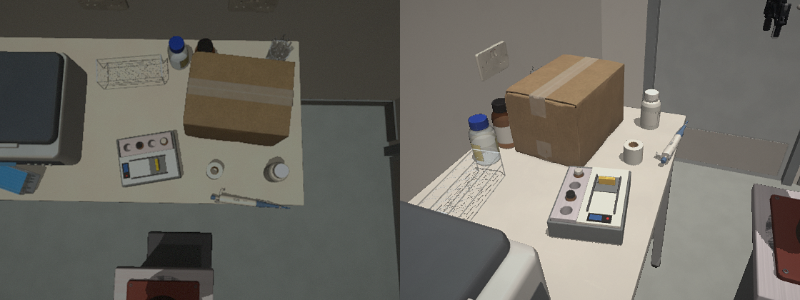

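The top view shows the heater at about (165–255, 185–260) px, with the tab at (220, 230), near (0.477, 0.027) m. It is yawed roughly +6.6°, and the box lies to the right and behind it. The side view agrees. I'll go to a hover above the console with the tool turned so its y lies along the heater's x, closing the fingers on the way.

>>> servo_tool(plan=[[[0,0,-0.1],[35,-33,0],0],[[0,0,-0.2],[70,-66,0],0],[[0,0,-0.3],[105,-99,0],0.5],[[0,0,-0.4],[140,-132,0],1],[[0,0,-0.5],[175,-165,0],1],[[0,0,-0.6],[210,-198,0],1],[[0,0,-0.7],[245,-231,0],1],[[0,0,-0.8],[280,-264,0],1],[[0,0,-0.9],[307,-291,0],1],[[0,0,-1.0],[330,-331,0],1],[[0,0,-1.1],[352,-370,0],1],[[0,0,-1.2],[374,-409,0],1],[[0,0,-1.3],[396,-448,0],1],[[0,0,-1.4],[418,-487,0],1],[[0,0,-1.457],[440,-525,0],1],[[0,0,-1.457],[463,-563,0],1],[[0,0,-1.457],[463,-563,0],1],[[0,0,-1.457],[463,-563,0],1]])

```text
time: 2.6
eef_pos: [0.4708, 0.0212, 0.2504]
tool_rot: [0.664, 0.747, 0.0, 0.0]
wrist_force: [-0.7, -0.7, -0.4]
grip_width: 0.0
```

```bash
python3 - <<'E'
from h import *
s=status.sense();print(s['time'],s['eef_pos'],R.from_quat(s['tool_rot']).as_matrix().round(3).tolist(),s['grip_width'],s['wrist_force'],s['q'])
p=snap('wrist','w1.png')
T=np.eye(4);T[:3,:3]=R.from_quat(s['tool_rot']).as_matrix();T[:3,3]=s['eef_pos'];T=T@p['T_tool_cam']
np.savez('w1.npz',img=p['img'],T=T,K=p['intrinsics'])
print(T.round(3).tolist())
for n in ['shutter','shutter_tab','heater']:
    m=models.cut_out(n,p); l=models.look_for(n,p)
    if m: 
        ys,xs=np.nonzero(m[0]['mask']); r=cv2.minAreaRect(np.c_[xs,ys].astype(np.float32)); print(n,m[0]['conf'],cv2.boxPoints(r).round(1).tolist(),len(xs))
    if l: print(n,l[0])
E
```

```text
2.6 [0.47075253 0.02121712 0.25040089] [[-0.117, 0.993, 0.0], [0.993, 0.117, 0.0], [0.0, 0.0, -1.0]] 3.5638084473539586e-05 [-0.70422883 -0.66650076 -0.41771779] [ 5.57084606e-01  5.24785969e-04 -6.86210519e-01  1.85169416e+00
  3.23260739e-04  1.28940819e+00 -1.18516325e-02]
[[0.993, 0.111, 0.038, 0.461], [0.118, -0.939, -0.324, 0.104], [-0.0, 0.326, -0.945, 0.374], [0.0, 0.0, 0.0, 1.0]]
shutter 0.91 [[264.20001220703125, 157.39999389648438], [317.0, 154.10000610351562], [320.20001220703125, 206.8000030517578], [267.3999938964844, 210.0]] 2716
shutter {'location': [0.482, 0.03, 0.0566], 'conf': 0.77}
shutter_tab 0.57 [[264.1000061035156, 158.39999389648438], [316.79998779296875, 155.10000610351562], [320.0, 205.89999389648438], [267.29998779296875, 209.1999969482422]] 2632
shutter_tab {'location': [0.48, 0.0305, 0.059], 'conf': 0.81}
heater 0.57 [[229.5, 50.29999923706055], [402.8999938964844, 38.29999923706055], [416.20001220703125, 231.8000030517578], [242.89999389648438, 243.8000030517578]] 29876
heater {'location': [0.4968, 0.0693, 0.0563], 'conf': 0.63}
```

View pics/w1.png

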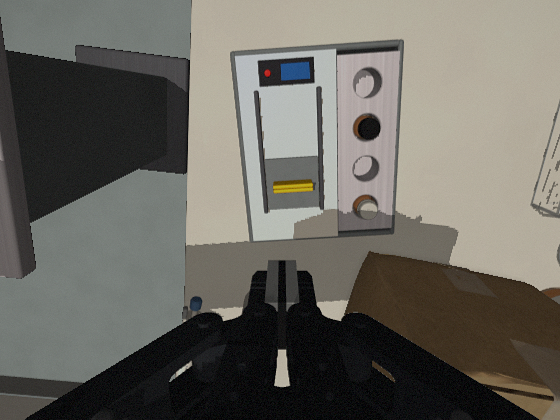

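The wrist view shows the shutter at (264–320, 155–210) px and the tab at (293, 187). The rails run at columns of about 262 and 320, and the empty vial holes are at (368, 82) and (366, 168). The box corner is at (370, 253). Next I'll turn these into world positions.

```bash
python3 - <<'E'
from h import *
d=np.load('w1.npz');T,K,img=d['T'],d['K'],d['img']
def at(uv,z,T=T,K=K):
    r=T[:3,:3]@np.linalg.inv(K)@np.r_[uv,1]; return (T[:3,3]+r*(z-T[2,3])/r[2])
# yellow
hsv=cv2.cvtColor(img,cv2.COLOR_BGR2HSV)
m=cv2.inRange(hsv,(20,130,60),(35,255,255)); m[:150]=0;m[215:]=0
ys,xs=np.nonzero(m);print('yel',xs.min(),xs.max(),ys.min(),ys.max(),len(xs))
print(np.c_[np.arange(176,198),hsv[176:198,293]].tolist())
P={'h60':((368,82),.055),'h-20':((366,168),.055),'v20cap':((367,127),.069),'v-60cap':((365,205),.069),
'railL0':((257,91),.061),'railL1':((267,212),.061),'railR0':((319,87),.061),'railR1':((322,208),.061),'c1':((235,53),.055),'c2':((403,41),.055),'c3':((393,232),.055),'c4':((253,240),.055)}
W={}
for k,(uv,z) in P.items(): W[k]=at(uv,z);print(k,W[k].round(4))
# fit of 2D rigid from holes+caps+corners
names={'h60':(44,60),'h-20':(44,-20),'v20cap':(44,20),'v-60cap':(44,-60),'c1':(-78.5,95),'c2':(78.5,95),'c3':(78.5,-95),'c4':(-78.5,-95)}
A=np.array(list(names.values()))/1e3;B=np.array([W[k][:2] for k in names])
a,b=A-A.mean(0),B-B.mean(0)
th=np.arctan2((a[:,0]*b[:,1]-a[:,1]*b[:,0]).sum(),(a*b).sum())
c,s=np.cos(th),np.sin(th);Rm=np.array([[c,-s],[s,c]]);t=B.mean(0)-Rm@A.mean(0)
print('yaw',np.degrees(th),'t',t,'res mm',((B-A@Rm.T-t)*1e3).round(1).tolist())
h=lambda p:(Rm.T@(np.array(p)-t)*1e3).round(1)
for k in W: 
  if 'rail' in k: print(k,h(W[k][:2]))
for uv in [(273,183),(314,181),(293,181)]: print('tabtop',h(at(uv,.077)[:2]))
print('shutter front', h(at((294,209),.059)[:2]),'back',h(at((290,156),.059)[:2]))
for f in (.1,.15,.2): print('box',f,at((370,253),f).round(3))
big=cv2.resize(img[140:225,240:350],None,fx=7,fy=7,interpolation=cv2.INTER_NEAREST);cv2.imwrite('pics/c1.png',big)
E
```

```text
yel 273 312 179 192 470
[[176, 60, 9, 108], [177, 60, 9, 108], [178, 53, 10, 105], [179, 30, 7, 103], [180, 22, 152, 92], [181, 21, 255, 89], [182, 23, 255, 88], [183, 22, 245, 100], [184, 23, 231, 151], [185, 27, 215, 187], [186, 27, 222, 183], [187, 24, 230, 180], [188, 22, 239, 148], [189, 26, 225, 186], [190, 27, 217, 186], [191, 24, 218, 179], [192, 21, 107, 121], [193, 96, 12, 106], [194, 53, 9, 109], [195, 38, 10, 106], [196, 40, 14, 110], [197, 53, 10, 106]]
h60 [0.5377 0.1257 0.055 ]
h-20 [0.5518 0.0476 0.055 ]
v20cap [0.5412 0.0872 0.069 ]
v-60cap [0.5543 0.0138 0.069 ]
railL0 [0.4386 0.1061 0.061 ]
railL1 [ 0.4595 -0.0077  0.061 ]
railR0 [0.4935 0.116  0.061 ]
railR1 [0.5142 0.0031 0.061 ]
c1 [0.4159 0.1354 0.055 ]
c2 [0.5613 0.1622 0.055 ]
c3 [ 0.5939 -0.0164  0.055 ]
c4 [ 0.4479 -0.0431  0.055 ]
yaw 10.297270313251612 t [0.50386621 0.06012222] res mm [[1.3, -1.3], [1.1, -0.7], [-2.4, -0.4], [-3.6, 4.8], [6.3, -4.2], [-2.8, -5.4], [-4.1, 2.9], [4.3, 4.3]]
railL0 [-56.   56.9]
railL1 [-55.8 -58.8]
railR0 [-0.2 56.9]
railR1 [  0.  -57.9]
tabtop [-46.9 -24.9]
tabtop [ -8.6 -25.3]
tabtop [-28.1 -24.1]
shutter front [-28.2 -57.9] back [-29.4  -3.7]
box 0.1 [ 0.559 -0.023  0.1  ]
box 0.15 [0.541 0.001 0.15 ]
box 0.2 [0.523 0.024 0.2  ]
```

View pics/c1.png

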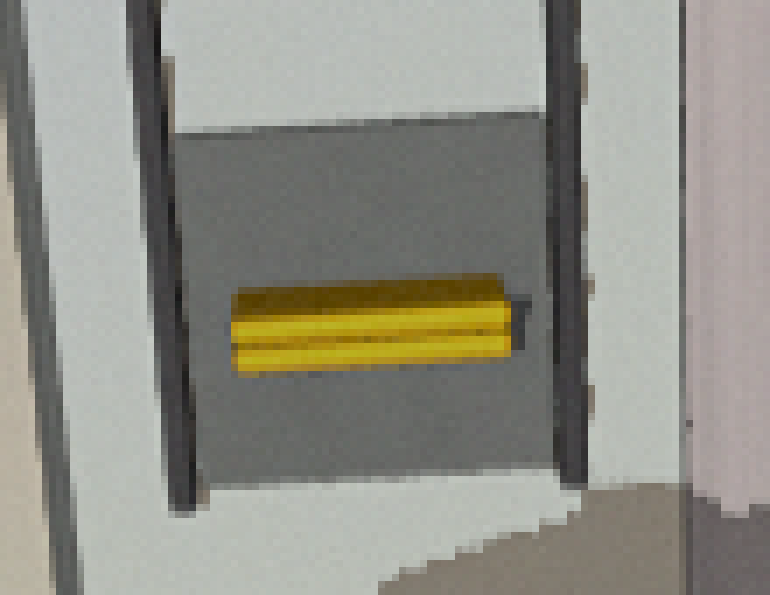

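The crop shows the tab top as a bright ridged strip centred near (293, 188) px, with its darker +y side above it. The rails give a yaw of about 10.3°. The box corner may be close, so I'll triangulate it.

```bash
python3 - <<'E'
from h import *
d=np.load('w1.npz');T,K=d['T'],d['K']
a=snap('top');b=snap('side','s2.png')
cv2.imwrite('pics/t2.png',cv2.resize(a['img'][120:290,150:330],None,fx=4,fy=3.5))
def at(uv,z,T=T,K=K):
    r=T[:3,:3]@np.linalg.inv(K)@np.r_[uv,1]; return (T[:3,3]+r*(z-T[2,3])/r[2])
for z in (.05,.1,.15,.17,.2,.22): print(z,at((370,253),z).round(3),at((262,165),z,a['T'],a['intrinsics']).round(3),at((259,182),z,a['T'],a['intrinsics']).round(3))
print('tab',at((293.1,188.1),.077))
E
```

```text
0.05 [ 0.577 -0.046  0.05 ] [ 0.639 -0.067  0.05 ] [ 0.598 -0.061  0.05 ]
0.1 [ 0.559 -0.023  0.1  ] [ 0.627 -0.069  0.1  ] [ 0.588 -0.064  0.1  ]
0.15 [0.541 0.001 0.15 ] [ 0.614 -0.072  0.15 ] [ 0.578 -0.067  0.15 ]
0.17 [0.534 0.01  0.17 ] [ 0.609 -0.073  0.17 ] [ 0.574 -0.068  0.17 ]
0.2 [0.523 0.024 0.2  ] [ 0.602 -0.075  0.2  ] [ 0.567 -0.07   0.2  ]
0.22 [0.516 0.033 0.22 ] [ 0.597 -0.076  0.22 ] [ 0.563 -0.071  0.22 ]
tab [0.48146991 0.02461524 0.077     ]
```

View pics/t2.png

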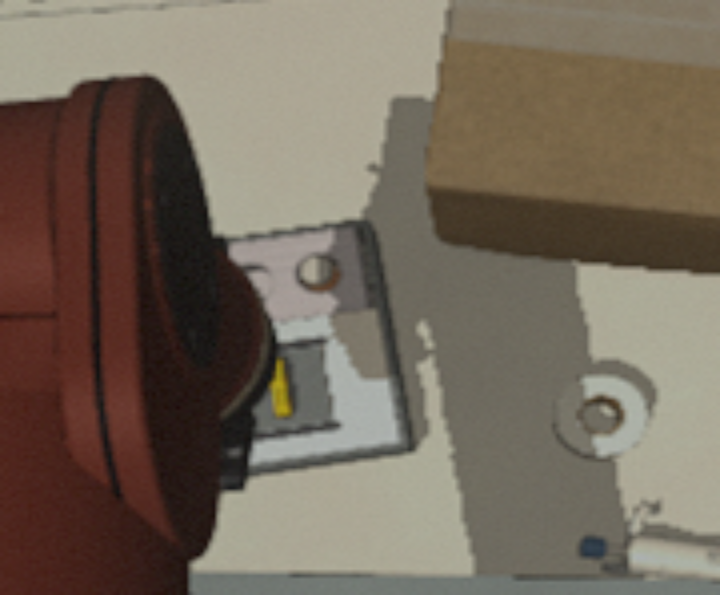

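View pics/s2.png

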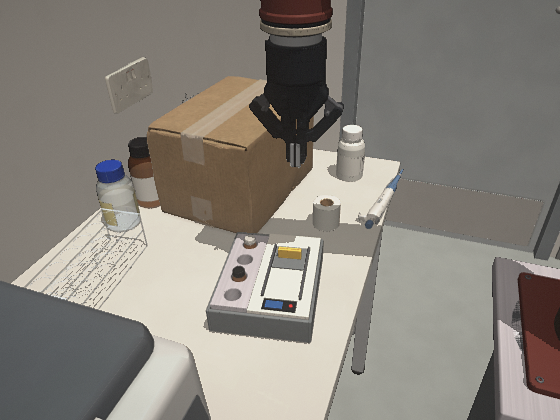

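The box stands clear: its base corner is at about (0.60, −0.06). The tab and the rail midpoints agree that the well is at (0.4815, 0.0248), with travel near 0 and a yaw of 10.3°. I'll lower to 30 mm on the −y side of the tab and stop above it.

>>> servo_tool(plan=[[[0,0,-0.063],[-28,13,40],1],[[0,0,-0.063],[-28,13,85],1],[[0,0,-0.063],[-28,13,120],1],[[0,0,-0.063],[-28,13,130],1],[[0,0,-0.063],[-28,13,130],1]])

```text
time: 3.55
eef_pos: [0.4861, -0.006, 0.1196]
tool_rot: [0.641, 0.767, -0.0, -0.001]
wrist_force: [0.1, -0.6, 1.4]
grip_width: 0.0001
```

```bash
python3 - <<'E'
from h import *
s=status.sense();e=s['eef_pos'];print(s['time'],e,s['wrist_force'],R.from_quat(s['tool_rot']).as_matrix().round(3).tolist())
p=snap('side')
for z in (0,.019,.032): print(z,proj(p,e-[0,0,z]).round(1))
print('tab',proj(p,[.4815,.0246,.077]))
u,v=proj(p,e-[0,0,.02]).astype(int)
c=p['img'][v-50:v+50,u-60:u+60]
print(u-60,v-50)
cv2.imwrite('pics/c3.png',cv2.resize(c,None,fx=6,fy=6,interpolation=cv2.INTER_NEAREST))
E
```

```text
3.55 [ 0.48607461 -0.00595029  0.11961187] [ 0.07767354 -0.55382953  1.37311401] [[-0.177, 0.984, -0.002], [0.984, 0.177, 0.001], [0.001, -0.002, -1.0]]
0 [292.7 215.6]
0.019 [292.8 224.9]
0.032 [292.9 231.1]
tab [289.51498789 247.89979409]
232 175
```

View pics/c3.png

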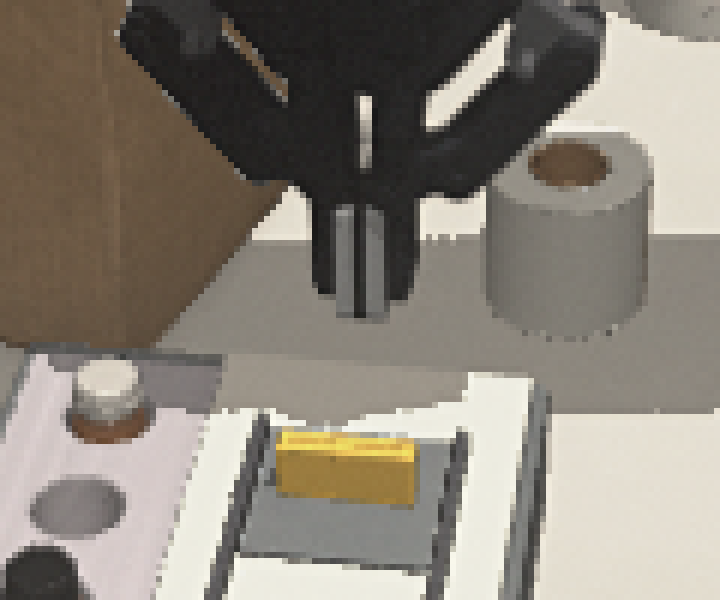

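The tip shows at about (292, 228) px, so it is 19 mm ahead of the TCP as stated. The tab top at (289.7, 248.7) matches the prediction within 1 px. Next I'll lower the tips beside the tab and push towards +y.

>>> servo_tool(plan=[[[0,0,0],[0,0,20],1],[[0,0,0],[0,0,35],1],[[0,0,0],[0,0,35],1],[[0,0,0],[8,0,35],1],[[0,0,0],[16,0,35],1],[[0,0,0],[24,0,35],1],[[0,0,0],[32,0,35],1],[[0,0,0],[40,0,35],1],[[0,0,0],[48,0,35],1],[[0,0,0],[56,0,35],1],[[0,0,0],[61,0,35],1],[[0,0,0],[64,0,35],1],[[0,0,0],[64,0,35],1]])

```text
time: 4.9
eef_pos: [0.4752, 0.0576, 0.0852]
tool_rot: [0.641, 0.767, -0.0, -0.0]
wrist_force: [-0.4, 0.2, -1.0]
grip_width: 0.0
```

>>> servo_tool(plan=[[[0,0,0],[2,0,0],1],[[0,0,0],[4,0,0],1],[[0,0,0],[6,0,0],1],[[0,0,0],[6,0,0],1]])

```text
time: 5.3
eef_pos: [0.4744, 0.061, 0.0852]
tool_rot: [0.642, 0.767, -0.001, 0.001]
wrist_force: [0.6, -7.4, -0.9]
grip_width: 0.0001
```

The push stopped hard: 7 N, and the TCP ended 37 mm past the tab's start, which is exactly the expected full travel. I'll back off to over the well centre and check.

>>> servo_tool(plan=[[[0,0,0],[-8,0,0],1],[[0,0,0],[-25,0,-5],1],[[0,0,0],[-40,0,-5],1],[[0,0,0],[-40,0,-5],1],[[0,0,0],[-40,0,-5],1]])

```text
time: 5.8
eef_pos: [0.4813, 0.0238, 0.0902]
tool_rot: [0.642, 0.767, 0.0, -0.0]
wrist_force: [-0.1, -0.3, -0.0]
grip_width: 0.0001
```

```bash
python3 - <<'E'
from h import *
s=status.sense();e=s['eef_pos'];print(s['time'],e,s['wrist_force'])
p=snap('wrist');q=snap('side')
T=np.eye(4);T[:3,:3]=R.from_quat(s['tool_rot']).as_matrix();T[:3,3]=e;T=T@p['T_tool_cam']
tip=e-[0,0,.019];print('tip wrist',proj(p,tip,T),'side',proj(q,tip))
def crop(im,uv,f):
    u,v=map(int,uv);u=max(u,50);return cv2.resize(im[v-55:v+45,u-50:u+50],(400,400),interpolation=cv2.INTER_NEAREST)
c=np.array([.4818,.0249]);ux=np.array([.984,.179]);uy=np.array([-.179,.984])
for (pp,TT) in ((p,T),(q,q['T'])):
    pts=[proj(pp,np.r_[c+a*.022*ux+b*.020*uy,.055],TT) for a,b in ((-1,-1),(1,-1),(1,1),(-1,1))]
    print(np.round(pts,1).tolist())
cv2.imwrite('pics/c4.png',np.hstack([crop(p['img'],proj(p,tip,T),4),crop(q['img'],proj(q,tip),4)]))
E
```

```text
5.8 [0.48133824 0.02375935 0.09022409] [-0.05257531 -0.2609143  -0.02344867]
tip wrist [281.15458092 274.81891418] side [289.822233   250.31748802]
[[243.2, 289.8], [321.7, 289.6], [324.6, 223.1], [240.1, 223.3]]
[[304.2, 251.5], [278.4, 249.1], [274.1, 265.1], [301.1, 267.7]]
```

View pics/c4.png

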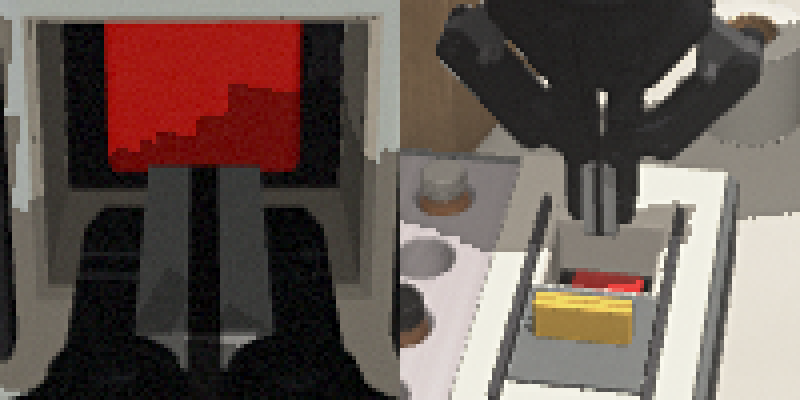

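The well is fully uncovered and sits where predicted. The fingers are centred over it, with the red key below. I'll lower them into it.

>>> servo_tool(plan=[[[0,0,0],[1,0,8],1],[[0,0,0],[1,0,16],1],[[0,0,0],[1,0,24],1],[[0,0,0],[1,0,32],1],[[0,0,0],[1,0,36],1],[[0,0,0],[1,0,36],1]])

```text
time: 6.5
eef_pos: [0.4808, 0.0246, 0.0535]
tool_rot: [0.641, 0.767, -0.0, -0.001]
wrist_force: [0.1, -0.6, -0.3]
grip_width: 0.0003
```

>>> servo_tool(plan=[[[0,0,0],[0,0,3],1],[[0,0,0],[0,0,6],1],[[0,0,0],[0,0,9],1],[[0,0,0],[0,0,11],1],[[0,0,0],[0,0,11],1],[[0,0,0],[0,0,11],1]])

```text
time: 7.1
eef_pos: [0.4819, 0.0246, 0.0464]
tool_rot: [0.641, 0.767, -0.001, 0.001]
wrist_force: [-17.3, -0.9, 49.3]
grip_width: -0.0001
```

49 N is firmer than needed. The key is on its stop, so I'll ease off while keeping it down.

>>> servo_tool(plan=[[[0,0,0],[0,0,-2.5],1],[[0,0,0],[0,0,-2.5],1],[[0,0,0],[0,0,-2.5],1],[[0,0,0],[0,0,-2.5],1]])

```text
time: 7.5
eef_pos: [0.4818, 0.0246, 0.0469]
tool_rot: [0.641, 0.767, 0.0, 0.001]
wrist_force: [-6.9, -0.4, 16.4]
grip_width: -0.0003
```

>>> servo_tool(plan=[[[0,0,0],[0,0,-10],1],[[0,0,0],[0,0,-30],1],[[0,0,0],[0,0,-50],1],[[0,0,0],[0,0,-66],1],[[0,0,0],[10,0,-66],1],[[0,0,0],[45,0,-66],1],[[0,0,0],[80,0,-66],1],[[0,0,0],[80,0,-66],1],[[0,0,0],[80,0,-50],1],[[0,0,0],[80,0,-40],1],[[0,0,0],[80,0,-40],1]])

```text
time: 8.6
eef_pos: [0.4659, 0.1028, 0.0841]
tool_rot: [0.642, 0.767, -0.001, -0.001]
wrist_force: [-0.5, 0.4, 0.6]
grip_width: 0.0001
```

>>> servo_tool(plan=[[[0,0,0],[-8,0,0],1],[[0,0,0],[-16,0,0],1],[[0,0,0],[-24,0,0],1],[[0,0,0],[-32,0,0],1],[[0,0,0],[-40,0,0],1],[[0,0,0],[-48,0,0],1],[[0,0,0],[-55,0,0],1],[[0,0,0],[-60,0,0],1],[[0,0,0],[-60,0,0],1]])

```text
time: 9.5
eef_pos: [0.4779, 0.0432, 0.0859]
tool_rot: [0.642, 0.767, -0.0, 0.0]
wrist_force: [-0.2, -0.5, 0.2]
grip_width: 0.0003
```

>>> servo_tool(plan=[[[0,0,0],[-2,0,0],1],[[0,0,0],[-4,0,0],1],[[0,0,0],[-6,0,0],1],[[0,0,0],[-7,0,0],1],[[0,0,0],[-7,0,0],1]])

```text
time: 10.0
eef_pos: [0.4785, 0.0391, 0.0858]
tool_rot: [0.641, 0.768, 0.0, -0.001]
wrist_force: [-2.4, 8.1, 1.6]
grip_width: -0.0003
```

The shutter is on the shut stop: 8 N, with the TCP 14.6 mm from the well centre against 15 expected. I'll back off, lift and check.

>>> servo_tool(plan=[[[0,0,0],[10,0,0],1],[[0,0,0],[18,0,0],1],[[0,0,0],[18,0,-30],1],[[0,0,0],[18,0,-75],1],[[0,0,0],[18,0,-120],1],[[0,0,0],[18,0,-165],1],[[0,0,0],[18,0,-165],1],[[0,0,0],[18,0,-165],1]])

```text
time: 10.8
eef_pos: [0.4763, 0.0553, 0.2518]
tool_rot: [0.641, 0.767, 0.0, 0.001]
wrist_force: [-0.2, 0.4, -1.0]
grip_width: 0.0001
```

```bash
python3 - <<'E'
from h import *
s=status.sense();print(s['time'],s['eef_pos'],s['wrist_force'])
p=snap('wrist');q=snap('side')
T=np.eye(4);T[:3,:3]=R.from_quat(s['tool_rot']).as_matrix();T[:3,3]=s['eef_pos'];T=T@p['T_tool_cam']
print('tab shut predicted',proj(p,[.4818,.0249,.077],T),'side',proj(q,[.4818,.0249,.077]))
cv2.imwrite('pics/c5.png',np.hstack([cv2.resize(p['img'][:300,140:440],(400,400)),cv2.resize(q['img'][160:360,190:390],(400,400))]))
E
```

```text
10.8 [0.47626054 0.0552707  0.25179654] [-0.20833968  0.36445429 -1.03643448]
tab shut predicted [281.06549738 220.14699926] side [289.27941341 247.97598023]
```

View pics/c5.png

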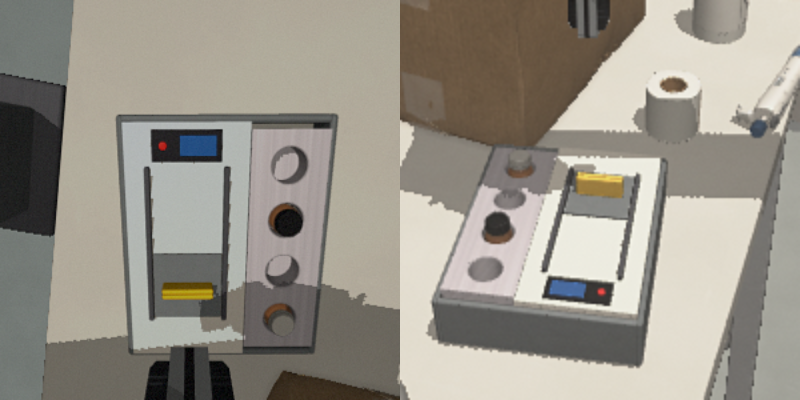

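The shutter is shut again: the tab shows at (281, 218) px in the wrist view and (290, 248) in the side view, within 2 px of prediction. The vials and film roll look undisturbed, so I'm handing in.

```bash
python3 -c "from bench import job; print(job.close_job())"
```

```text
the job is handed in; nothing more can be done
None
```

The over-temperature cut-out reset is done and handed in, at about 11 s of robot time out of the 48 s allowed.

- **Opening:** I pushed the shutter open by the tab's −y side with closed fingers, never pinching it. It met its stop at about 7 N after the expected travel.
- **Pressing the key:** I pressed the key onto its stop, with the fingertips 27–28 mm above the heater's underside against 28 mm expected. It stayed down for roughly 0.6 s. The first press was firmer than intended: the wrist reading reached about 49 N, with 17 N sideways. I eased it to about 16 N while holding. That stays well under the 120 N wrist limit. The contact should have been fingertips only, so the 40 N limit on the arm and gripper body should not apply.
- **Shutting:** I lifted out so the key could come up, then pushed the shutter shut from the tab's +y side. It met its stop at about 8 N, within 0.5 mm of the expected position.

In the last pictures the tab is within 2 px of its predicted shut position. The vials and film roll look undisturbed and the robot is clear of everything. I did not check the buffer bottle separately, but no working move came near it. The key is hidden under the shutter, so I did not see it return; it springs back by itself.

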